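# Open the squeeze-and-turn safety cap of a reagent jar

## Task

Open the white reagent jar: pinch in the two side tabs of its safety cap and, keeping them pinched, turn the cap anticlockwise (seen from above) until you feel it come up against its end stop, without forcing it. Then lift the cap straight off, and set it down gently, right way up, in the middle of the small steel tray, leaving everything else on the bench as it stands.

Things in the scene. Friction and masses are not known exactly. Their poses are not given: they have to be found in the camera images.
- jar: white plastic jar, 80 mm diameter, fast in a heavy dark round holder (104 mm diameter, 14 mm high) that does not move. Origin on its axis at the bench, z up. Flat shoulder 80 mm above the bench. The jar is round: its yaw does not tell where the neck's posts and end stop are. Cap and jar are brittle: they must never press on each other with more than 50 N in all (about 0.9 N m against the stop)
- jar_mouth (a point): centre of the jar's mouth, 112 mm above the bench. The neck (32 mm outer diameter, 32 mm high, 41 mm over its ledges) is hidden by the cap. Two posts stand on the shoulder beside the cap, 29 to 33 mm from the axis, 11 mm high; they lock the cap's teeth while its tabs are out
- cap_center (a point): centre, on the axis and 20 mm above the lower edge, of the grey knurled safety cap: 54 mm diameter, 41 mm high, 0.08 to 0.14 kg, seated on the neck with about 1 mm of sideways play. z out of its top, y through the two tabs: ribbed plates 18 mm wide, 14 to 37 mm above the cap's lower edge, 66 mm apart over their outer faces when out, 57 mm fully in. Pinch them along y, from above
- cap_top (a point): centre of the cap's flat top. With both tabs in, the cap turns freely anticlockwise from above (positive about z) to a hard end stop, met 0.65 to 1.35 rad from the start, differently each time. It lifts off only at the stop and up to 0.07 rad before it; elsewhere lugs inside catch under the neck after 3 mm of lift. With tabs out it locks within 0.7 rad
- cap_edge (a point): centre of the cap's lower edge, which starts 1 mm above the shoulder and on which the cap stands when set down. Fingertips at least 14 mm above this edge clear the posts and the 6 mm wide tooth below each tab. The fingers must never press on the cap with more than 160 N in all (both added)
- tab_left (a joint): inward travel of the tab on the cap's +y side: 0 out, 0.0045 m fully in; above about 0.0035 its tooth clears the post. Sprung: 4 N starts it, 12 N pushes it fully in, then it is rigid
- tab_right (a joint): the same for the tab on the cap's -y side
- tray: small square steel tray that does not move, 130 x 130 mm, rim 9 mm high, floor 3 mm above the bench. Origin at the centre of its underside, on the bench
- vial_violet: small screw-cap vial, 29 mm diameter, 57 mm high, loose bystander; origin at its underside
- flask: conical glass flask, 63 mm diameter, 105 mm high, loose bystander; origin at its underside
- dropper_bottle: brown dropper bottle, 35 mm diameter, 76 mm high, loose bystander; origin at its underside
Things that resemble listed ones, but are neither listed nor needed, are in the scene too. Leave any purple look-alike of the part that bears cap_center alone.

How it is judged:
By the outcome, as a careful person would: the job done as asked, in the order asked, and still so for the second after the job is handed in, with the robot touching nothing.
It also fails if it takes over 69 s, if anything falls off the work surface, if the arm or the gripper's body presses on something with over 40 N, if the wrist force passes 120 N, or if a joint passes its speed limit or range.

## Robot

A 7-joint arm with a two-finger parallel gripper is mounted at the origin on a cart in front of the work surface, level with it; the furniture and walls round the work are solid. World frame = base frame: x ahead of the robot, y to its left, z up, the work surface at z = 0. Lengths are in m, angles in degrees, forces in N, time in s.
With the tool pointing down it reaches from about 0.425 to 0.875 m from the base axis. Payload 4.7 kg.
Tool frame: the origin (TCP) lies on the mounting face of the last link; the fingertips stand tcp_to_tips ahead of it and the grasp point (between the pads) lies 164 mm ahead of it (tcp_to_tips is the distance from the TCP to the fingertips, in m); z points along the fingers, y is the line along which they close (so a half turn about z gives the same grasp; the last joint's range is limited). The gripper opens to 87 mm and grips with 3 to 60 N. Pads are 19 mm wide; open, the fingers measure 117 mm over their backs; the gripper's body (75 mm by 190 mm) begins 51 mm behind the grasp point.
Start: joints at [73.172, 18.392, -4.016, 83.108, 1.295, 78.541, -3.26], TCP at [0.197, -0.619, 0.405] pointing down, gripper open.
Joint ranges: [-163.93, 163.93], [-17.29, 119.83], [-79.2, 71.16], [3.27, 140.29], [-89.18, 269.18], [5.43, 117.66], [-154.24, 154.24]. Speed limits (degrees/s): [147.25, 147.25, 180, 180, 180, 180, 180].

## Interface

Orientations are given as [roll, pitch, yaw] about the fixed x, y, z axes, in that order (R = Rz(yaw) Ry(pitch) Rx(roll)).
In Python, from cell import get_obs, read_camera, sign_off, tcp_to_tips gives the robot as it stands.
- The arm moves only by the tool drive_tool, never from a script. Its argument "rows" is one flat list of numbers, 7 for each row, row after row: the shift along the tool's x, y, z in m, then the turn, a rotation vector about the tool's x, y, z in rad, then the gripper command: -1 is shut, 1 is fully open, values between are in proportion. In form: [tx, ty, tz, rx, ry, rz, fingers, tx, ty, tz, rx, ry, rz, fingers, ...]. A call has 1 to 5 rows; each row shifts and turns the commanded pose from where the row before left it, along the tool's axes as they then stand; what a row does not reach is not made up. A row lasts 1/8 s, in which the tool goes at most 62.5 mm and 10.7 degrees, less where a joint would pass 70% of its speed; a pose out of reach is approached as far as the arm can. A call is refused whole if a number of a shift passes 0.0625 or a number of a turn 0.188, either way. A call with a gripper value outside its range is refused whole. The fingers move at their own pace and stop on an object; "grip_force" is the grip in N (left out, the last holds). Time passes only in rows, so rows that do not move let the fingers close. It gives the time, the measured TCP pose, the force, the opening and the grip force at its end, in the units of the state.
- get_obs(): the state, without advancing time (a new reading comes with each control period).
- read_camera(name): name is "scene" or "top" or "wrist"; returns a dict with "color" (384x512x3 uint8, blue, green, red), "fov_y" (degrees; the focal length in pixels is half the picture's height over the tangent of half this angle, whatever the lens; pixels are square), "cx", "cy" (the principal point, pixels), "cam_to_world" (4x4, takes a point from camera to world coordinates); the wrist camera has in their place "mount" (4x4, takes a point from camera to tool coordinates, whose origin is the TCP and whose axes are the flange's). Camera axes: x right, y up, looking along -z (the intrinsics and any distortion apply to the point x, -y, -z); pixel columns grow to the right and rows downward; lengths in m; the calibration is good to about 2 mm. A picture is of the moment at which its call begins: read the wrist's pose just before it. There is no depth.
- sign_off(): hands the job in; it is judged then, once.
The state is a dict: "time_s": time; "qpos": joint angles; "joint_velocities": joint speeds; "effort": joint torques, N m; "tool_pos": TCP position; "tool_rot": TCP orientation; "force": force on the tool from outside, world axes, zero at the start; "wrist_torque": the same for the moment, N m; "grip_width": finger opening in m; "grasp_force": force on a finger pad.
Only numpy, scipy, OpenCV 4.12 (cv2) and the standard library are available. Lean on these libraries where they do the work, as an engineer would, in place of code of your own. Each camera call takes 0.05 s, during which the arm holds its last target. There are 200 camera calls.

## Working session

There is one attempt and no reset: what is moved stays moved. The work goes in short steps, Python scripts to look and compute and a tool call to move; the robot and the scene stay as the last step left them, time stands still between calls to the robot, and variables do not carry over. Pictures are saved under pics/ and viewed, at most 10 in all, crops included, and the job is handed in when it is done.

Besides the shell and the picture viewer there is one more tool, called after "Call:" by a JSON object that holds its "method" and its "body", one argument or row to a line. drive_tool: Moves the arm, as the interface text tells. Its arguments: {"type":"object","properties":{"rows":{"type":"array","items":{"type":"number"}},"grip_force":{"type":"number"}},"required":["rows"]}

```bash
mkdir -p pics; ls
python3 - <<'E'
from cell import *
import cv2,numpy as np
o=get_obs();print(o,tcp_to_tips)
for n in("scene","top"):
    c=read_camera(n);cv2.imwrite(f"pics/{n}0.png",c["color"]);print(n,{k:(v.tolist() if hasattr(v,'tolist') else v) for k,v in c.items() if k!="color"})
s=np.hstack([cv2.imread("pics/scene0.png"),cv2.imread("pics/top0.png")])
E
```

```text
pics
{'time_s': 0.0, 'qpos': array([73.17425771, 18.43819814, -4.01652991, 83.17207777,  1.2949578 ,
       78.54096039, -3.26180764]), 'joint_velocities': array([-0.0617844 ,  0.03250268,  0.057239  , -0.05335675, -0.00203036,
       -0.07289452, -0.10156445]), 'effort': array([-3.15005782e-04, -4.91291749e+01, -4.03981721e-01, -3.12528169e+01,
       -6.39115996e-02,  4.35171963e-02,  1.92136604e-04]), 'tool_pos': array([ 0.19682319, -0.61927928,  0.40369584]), 'tool_rot': array([-1.79894005e+02,  5.28384865e-03,  1.76345656e+01]), 'force': array([-0.2112913 ,  0.06359592,  0.6076702 ]), 'wrist_torque': array([-0.01569504, -0.04221481,  0.01462889]), 'grasp_force': 0.0, 'grip_width': 0.08701685234656178} 0.1822
scene {'fov_y': 49.490841557725844, 'cx': 256.65381763834944, 'cy': 198.53457695462419, 'cam_to_world': [[-0.620307873320345, 0.5062083370575483, -0.5991421048384286, -0.038302923446505606], [-0.7843506996392509, -0.39693890950388333, 0.4766901321584976, 0.4804718899701984], [0.003481705359268743, 0.7656321712253866, 0.6432691941267603, 0.7480424892695308], [0.0, 0.0, 0.0, 1.0]]}
top {'fov_y': 43.918735263598364, 'cx': 252.66920712470412, 'cy': 195.30350187064093, 'cam_to_world': [[0.017817101756885063, 0.9938917601605352, -0.10891152358670785, 0.47506500226775217], [-0.9995570403180539, 0.020303159044505012, 0.021760167357479095, -0.010805349676879869], [0.02383849902147302, 0.10847557705680459, 0.9938132496332477, 1.22658829721038], [0.0, 0.0, 0.0, 1.0]]}
```

View pics/scene0.png

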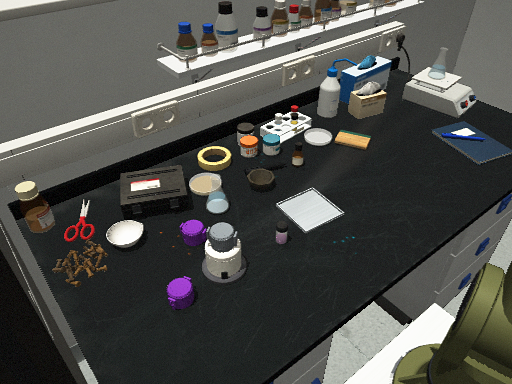

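View pics/top0.png

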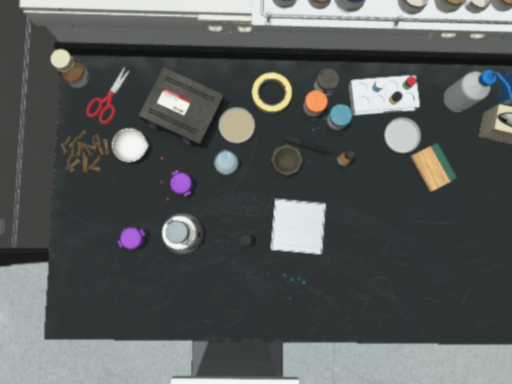

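The scene view shows the jar at about (222,250), the tray at (310,209) and the vial at (282,233). In the top view they are at (180,233), (299,226) and (247,241), with the purple look-alikes at (181,183) and (131,238). Next I measure and zoom in on the cap.

```bash
cat > h.py <<'E'
import cv2,numpy as np
from cell import *
def ray(c,u,v,T=None):
    T=c["cam_to_world"] if T is None else T
    f=c["color"].shape[0]/2/np.tan(np.radians(c["fov_y"]/2))
    d=T[:3,:3]@np.array([(u-c["cx"])/f,-(v-c["cy"])/f,-1]);return T[:3,3],d
def onz(c,u,v,z,T=None):
    p,d=ray(c,u,v,T);return p+d*(z-p[2])/d[2]
def proj(c,P,T=None):
    T=c["cam_to_world"] if T is None else T
    f=c["color"].shape[0]/2/np.tan(np.radians(c["fov_y"]/2))
    q=np.linalg.inv(T)@np.append(P,1);return c["cx"]+f*q[0]/-q[2],c["cy"]-f*q[1]/-q[2]
E
python3 - <<'E'
from h import *
t=read_camera("top");s=read_camera("scene")
for P in [(180,233)]: print("jar@.08",onz(t,*P,.08))
print("captop",onz(t,177,231.5,.122),onz(s,223,231,.122))
g=t["color"];m=(g.min(2)>110).astype('uint8');m[:, :265]=0;m[:,332:]=0;m[:195]=0;m[260:]=0
c=max(cv2.findContours(m,0,1)[0],key=cv2.contourArea);r=cv2.minAreaRect(c);print(r)
print("tray",onz(t,*r[0],.009),[onz(t,*p,.009)[:2] for p in cv2.boxPoints(r)])
print("tray scene",onz(s,310,209,.004))
print("vial",onz(t,247,241,.057),onz(s,282,227,.057),"flask",onz(t,227,161,.1))
a=cv2.resize(g[205:265,150:230],None,fx=7,fy=7,interpolation=2);b=cv2.resize(s["color"][215:285,180:265],None,fx=6,fy=6,interpolation=2)
b=cv2.resize(b,(int(b.shape[1]*420/b.shape[0]),420));o=np.hstack([a,b])
o=cv2.resize(o,None,fx=800/o.shape[1],fy=800/o.shape[1]);cv2.imwrite("pics/z1.png",o)
E
```

```text
jar@.08 [0.50642189 0.13641153 0.08      ]
captop [0.50859387 0.13803157 0.122     ] [0.50457566 0.1400506  0.122     ]
((297.7991638183594, 226.2090301513672), (52.32965850830078, 52.05805206298828), 5.194429397583008)
tray [ 0.53126836 -0.15445034  0.009     ] [array([ 0.4700652 , -0.08246478]), array([ 0.60285784, -0.09275098]), array([ 0.59330924, -0.22742124]), array([ 0.46042884, -0.21550335])]
tray scene [ 0.53146573 -0.15692395  0.004     ]
vial [ 0.490577   -0.02455437  0.057     ] [ 0.4852229  -0.01371948  0.057     ] flask [0.67994775 0.0275174  0.1       ]
```

View pics/z1.png

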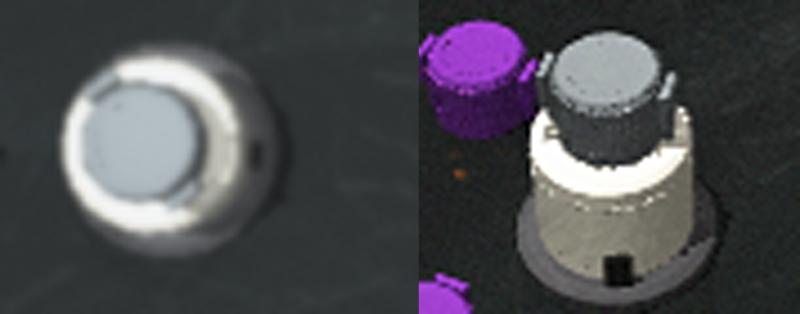

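The crop shows the tabs at the upper left and lower right in the top view, so the cap's y line lies about 35° from world x. I'll aim for yaw of about 125° there, and pass over the tray on the way.

Call:
{"method": "drive_tool", "body": {
  "rows": [0.046,-0.0346,0,0,0,0,1,0.046,-0.0346,0,0,0,0,1,0.046,-0.0346,0,0,0,0,1,0.046,-0.0346,0,0,0,0,1,0.046,-0.0346,0,0,0,0,1]
}}

```text
time_s: 0.82
tool_pos: [0.3645, -0.3831, 0.4048]
tool_rot: [180.0, 0.0, 17.6]
force: [-0.3, -1.1, -0.5]
grip_width: 0.0869
grasp_force: 0.0
```

Call:
{"method": "drive_tool", "body": {
  "rows": [0.046,-0.0346,0,0,0,0,1,0.046,-0.0346,0,0,0,0,1,0.046,-0.0346,0,0,0,0,1,0.046,-0.0346,0,0,0,0,1,0.046,-0.0346,0,0,0,0,1]
}}

```text
time_s: 1.45
tool_pos: [0.5312, -0.1488, 0.4049]
tool_rot: [180.0, -0.0, 17.6]
force: [0.6, -0.9, 1.2]
grip_width: 0.0873
grasp_force: 0.0
```

Call:
{"method": "drive_tool", "body": {
  "rows": [0,0,0,0,0,0,1,0,0,0,0,0,0,1]
}}

```text
time_s: 1.7
tool_pos: [0.5302, -0.1508, 0.4044]
tool_rot: [180.0, 0.1, 17.6]
force: [-0.4, 0.0, -0.3]
grip_width: 0.087
grasp_force: 0.0
```

```bash
cat >> h.py <<'E'
from scipy.spatial.transform import Rotation as Ro
def wrist(name=None):
    o=get_obs();c=read_camera("wrist")
    T=np.eye(4);T[:3,:3]=Ro.from_euler("xyz",o["tool_rot"],degrees=True).as_matrix();T[:3,3]=o["tool_pos"]
    if name: cv2.imwrite(f"pics/{name}.png",c["color"])
    c["cam_to_world"]=T@c["mount"];return o,c
def tool(o,d):
    return Ro.from_euler("xyz",o["tool_rot"],degrees=True).as_matrix().T@np.array(d)
E
python3 - <<'E'
from h import *
o,c=wrist("w1");print(o["time_s"],o["qpos"],o["tool_pos"],o["tool_rot"]);print(c["mount"],c["cam_to_world"])
print(proj(c,[.531,-.155,.009]))
E
```

```text
1.7 [ 39.42681789   8.1403796  -28.80804892  96.52270189   4.06849948
  76.41170722 -62.45884678] [ 0.53022483 -0.15079     0.40442449] [1.79984776e+02 5.98108672e-02 1.76385479e+01]
[[-5.32394003e-04  9.64490069e-01  2.64118580e-01  7.29877439e-02]
 [ 9.99999428e-01  7.58472529e-04 -7.54000431e-04 -4.60455588e-04]
 [-9.27552614e-04  2.64118027e-01 -9.64489921e-01  1.89925624e-02]
 [ 0.00000000e+00  0.00000000e+00  0.00000000e+00  1.00000000e+00]] [[ 0.30250468  0.91913436  0.25235481  0.59962428]
 [-0.95314715  0.29137782  0.08129868 -0.12824592]
 [ 0.00119381 -0.2651245   0.96421345  0.38535562]
 [ 0.          0.          0.          1.        ]]
(np.float64(254.70806803942816), np.float64(165.4290001949057))
```

View pics/w1.png

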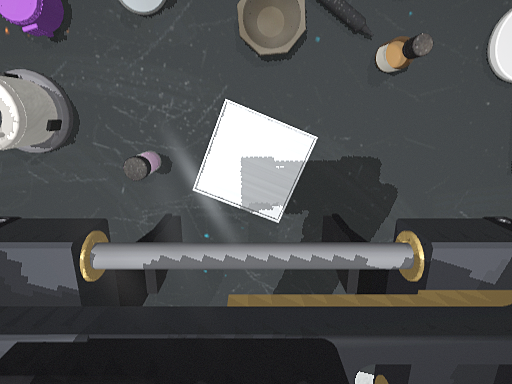

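The tray shows with its corners at (227,100), (317,137), (279,222) and (193,190), and the jar is at the left edge near (25,110). On to the jar.

Call:
{"method": "drive_tool", "body": {
  "rows": [0.0131,-0.0565,0,0,0,0,1,0.0131,-0.0565,0,0,0,0,1,0.0131,-0.0565,0,0,0,0,1,0.0131,-0.0565,0,0,0,0,1,0.0131,-0.0565,0,0,0,0,1]
}}

```text
time_s: 2.38
tool_pos: [0.5072, 0.1383, 0.4049]
tool_rot: [179.9, -0.0, 17.4]
force: [1.5, 0.1, -0.5]
grip_width: 0.087
grasp_force: 0.0
```

Call:
{"method": "drive_tool", "body": {
  "rows": [0,0,0,0,0,-0.17,1,0,0,0,0,0,-0.17,1,0,0,0,0,0,-0.17,1,0,0,0,0,0,-0.17,1,0,0,0,0,0,-0.17,1]
}}

```text
time_s: 3.0
tool_pos: [0.5076, 0.1366, 0.4046]
tool_rot: [180.0, 0.1, 66.4]
force: [-0.2, -0.4, -0.1]
grip_width: 0.0874
grasp_force: 0.0
```

Call:
{"method": "drive_tool", "body": {
  "rows": [0,0,0,0,0,-0.17,1,0,0,0,0,0,-0.17,1,0,0,0,0,0,-0.17,1,0,0,0,0,0,-0.17,1,0,0,0,0,0,-0.17,1]
}}

```text
time_s: 3.62
tool_pos: [0.5076, 0.1366, 0.4046]
tool_rot: [-180.0, 0.1, 115.1]
force: [-0.1, 0.0, -0.4]
grip_width: 0.0869
grasp_force: 0.0
```

Call:
{"method": "drive_tool", "body": {
  "rows": [0,0,0,0,0,-0.17,1,0,0,0,0,0,0,1,0,0,0,0,0,0,1,0,0,0,0,0,0,1]
}}

```text
time_s: 4.12
tool_pos: [0.5073, 0.1383, 0.4047]
tool_rot: [-180.0, 0.0, 124.7]
force: [-0.1, 0.2, 0.5]
grip_width: 0.0871
grasp_force: 0.0
```

Run:
```python
from h import *
o,c=wrist("w2");print(o["time_s"],o["qpos"],o["tool_pos"],o["tool_rot"])
print(proj(c,[.507,.138,.122]))
cv2.imwrite("pics/w2z.png",cv2.resize(c["color"][40:290,100:420],None,fx=2.4,fy=2.4,interpolation=2))
```

```text
4.125 [ 28.6822747    6.97611861 -49.93218583  99.27072206   5.50837479
  76.29068992  12.30329883] [0.50732528 0.13832716 0.40472375] [-1.79992205e+02  1.63826268e-02  1.24652973e+02]
(np.float64(250.2443370417356), np.float64(186.73002150299678))
```

View pics/w2z.png

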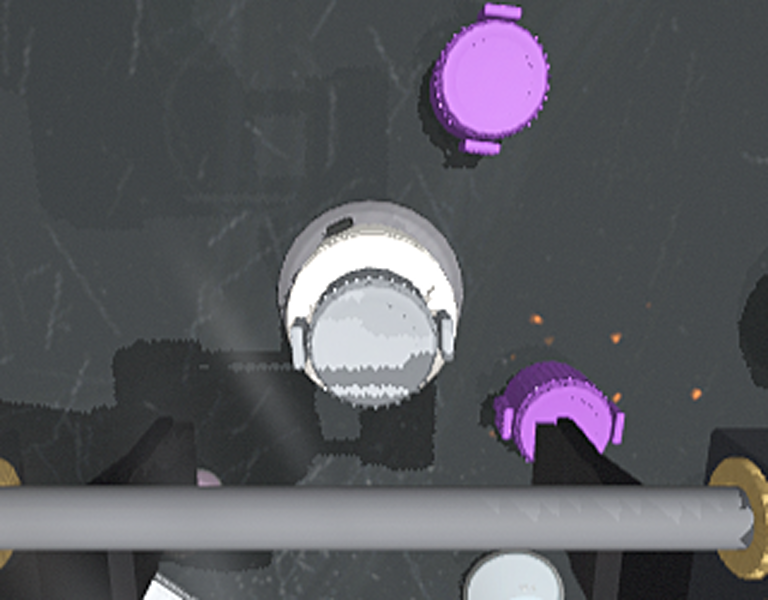

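The cap top is centred near full-image pixel (255,182). Its tabs are at crop (299,345) and (446,335), so the yaw is nearly right. Now the numbers.

Run:
```python
from h import *
o,c=wrist()
F=lambda x,y:(x/2.4+100,y/2.4+40)
# grey cap top circle: refine from edges in crop coords: left 307 right 438, top 272, bottom 407
L=onz(c,*F(307,343),.122);R=onz(c,*F(438,338),.122);print("cap",L,R,np.linalg.norm(R-L),(L+R)/2)
A=onz(c,*F(303,322),.118);A2=onz(c,*F(304,368),.118);B=onz(c,*F(444,312),.118);B2=onz(c,*F(449,355),.118)
for f in (lambda:(F(299,345),F(446,334)),):
    l,r=[onz(c,*p,.118) for p in f()];d=r-l;print("tabs",l,r,np.linalg.norm(d),(l+r)/2,np.degrees(np.arctan2(d[1],d[0])))
print("tab plate dirs",[np.degrees(np.arctan2(*(v[1::-1]))) for v in (A2-A,B2-B)])
g=c["color"];h=cv2.cvtColor(g,cv2.COLOR_BGR2GRAY)
# circle from contour of flat top
e=cv2.HoughCircles(cv2.GaussianBlur(h,(3,3),0),cv2.HOUGH_GRADIENT,1,50,param1=120,param2=15,minRadius=22,maxRadius=40)
for q in e[0][:4]: print(q,onz(c,q[0],q[1],.122))
s=read_camera("scene");t=read_camera("top")
# white shoulder / jar in wrist-> tray from w1 corners
w=cv2.imread("pics/w1.png")
T=np.array([[0.30250468,0.91913436,0.25235481,0.59962428],[-0.95314715,0.29137782,0.08129868,-0.12824592],[0.00119381,-0.2651245,0.96421345,0.38535562],[0,0,0,1]])
C=np.array([onz(c,*p,.009,T)[:2] for p in ((227,100),(317,137),(279,222),(193,190))]);print("tray",C,C.mean(0),np.linalg.norm(C-np.roll(C,1,0),axis=1))
print("tool y dir",np.degrees(np.arctan2(*(tool(o,[0,0,0])*0+0)[:2])) ,o["tool_rot"][2]-90)
```

```text
cap [0.48715763 0.12911673 0.122     ] [0.52909782 0.16062599 0.122     ] 0.05245772308047879 [0.50812773 0.14487136 0.122     ]
tabs [0.48525208 0.12550925 0.118     ] [0.53171938 0.16324127 0.118     ] 0.05985746394144367 [0.50848573 0.14437526 0.118     ] 39.077018193132425
tab plate dirs [np.float64(-55.481457044639725), np.float64(-47.072011719816665)]
[254.5 163.5  39.4] [0.49736884 0.15919487 0.122     ]
[304.5  72.5  23.5] [0.48731663 0.24970116 0.122     ]
[459.5 179.5  36. ] [0.66782261 0.25814439 0.122     ]
[116.5 258.5  37.2] [ 0.43669089 -0.00427475  0.122     ]
tray [[ 0.60075687 -0.09567688]
 [ 0.59188377 -0.22143523]
 [ 0.46342578 -0.21304523]
 [ 0.47240852 -0.084291  ]] [ 0.53211874 -0.15361209] [0.12885238 0.12607099 0.12873168 0.1290672 ]
tool y dir 0.0 34.69064906202166
```

Call:
{"method": "drive_tool", "body": {
  "rows": [0,0,0.035,0,0,-0.07,1,0,0,0.035,0,0,0,1,0,0,0,0,0,0,1,0,0,0,0,0,0,1]
}}

```text
time_s: 4.82
tool_pos: [0.5077, 0.1391, 0.3359]
tool_rot: [179.9, 0.0, 128.8]
force: [-0.0, 0.4, 0.6]
grip_width: 0.0873
grasp_force: 0.0
```

Run:
```python
from h import *
o,c=wrist("w3");print(o["time_s"],o["tool_pos"],o["tool_rot"]);print(proj(c,[.508,.1446,.122]),proj(c,[.507,.138,.122]))
s=read_camera("scene");t=read_camera("top")
k=lambda im,x0,x1,y0,y1,w,h:cv2.resize(im[y0:y1,x0:x1],(w,h),interpolation=2)
top=k(c["color"],130,380,110,310,500,400)
r=np.vstack([k(t["color"],155,205,213,253,250,200),k(s["color"],198,248,215,255,250,200)])
cv2.imwrite("pics/w3z.png",np.hstack([top,r]))
```

```text
4.825 [0.50773919 0.13905988 0.33594758] [1.79920607e+02 2.72455053e-02 1.28792576e+02]
(np.float64(255.04397123438727), np.float64(206.06335115654352)) (np.float64(248.306437541623), np.float64(211.91415919357866))
```

View pics/w3z.png

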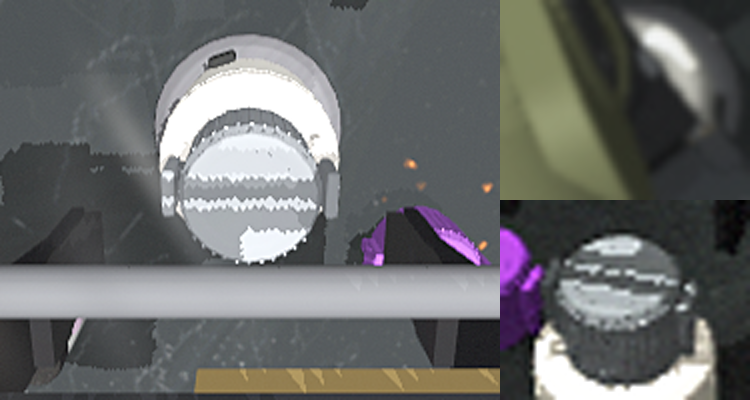

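The cap top is centred at full pixel (255,208) with the tabs almost level, so yaw is right to about 1°. I compare the estimates from all views.

Run:
```python
from h import *
o,c=wrist();s=read_camera("scene");t=read_camera("top")
p=o["tool_pos"]
for z in(.122,.154): print("axis",z,proj(c,[p[0],p[1],z]))
ax=Ro.from_euler("xyz",o["tool_rot"],degrees=True).as_matrix()
for sg in(-1,1): print("fingertip",proj(c,p+ax@[0,sg*.0435,.1822]))
rays=[ray(c,255.2,208.3),ray(s,222,231.4),ray(t,176.8,232)]
A=0;b=0
for q,d in rays:
    d=d/np.linalg.norm(d);M=np.eye(3)-np.outer(d,d);A=A+M;b=b+M@q
    print(q+d*(.122-q[2])/d[2])
x=np.linalg.solve(A,b);print("tri",x)
def tri(r):
    A=0;b=0
    for q,d in r:
        d=d/np.linalg.norm(d);M=np.eye(3)-np.outer(d,d);A=A+M;b=b+M@q
    return np.linalg.solve(A,b)
print(tri([rays[0],rays[1]]),tri([rays[1],rays[2]]))
l,r=[onz(c,u/2+130,v/2+110,.118) for u,v in((170,186),(332,188))];d=r-l;print((l+r)/2,np.linalg.norm(d),np.degrees(np.arctan2(d[1],d[0])))
print("to wrist est",tool(o,onz(c,255.2,208.3,.122)-p))
```

```text
axis 0.122 (np.float64(249.7768143682783), np.float64(211.00326157300822))
axis 0.154 (np.float64(249.58237023450098), np.float64(228.92782607701582))
fingertip (np.float64(180.39176731423447), np.float64(229.42076098138574))
fingertip (np.float64(320.0376712862466), np.float64(229.3518670949195))
[0.50963078 0.14314888 0.122     ]
[0.50489426 0.14242359 0.122     ]
[0.50743562 0.1384508  0.122     ]
tri [0.50920045 0.14023198 0.11687761]
[0.51069435 0.14025056 0.115682  ] [0.50802582 0.13961083 0.11776538]
[0.50840423 0.14515231 0.118     ] 0.060056515102898486 37.96748458915042
to wrist est [0.00241216 0.00350151 0.21428764]
```

Call:
{"method": "drive_tool", "body": {
  "rows": [0.0024,0.002,0,0,0,0,1,0,0,0.02,0,0,0,1,0,0,0.02,0,0,0,1,0,0,0.0155,0,0,0,0.8,0,0,0,0,0,0,0.6],
  "grip_force": 8
}}

```text
time_s: 5.75
tool_pos: [0.5066, 0.1415, 0.2772]
tool_rot: [-179.8, -0.1, 128.8]
force: [-0.6, 0.4, -0.2]
grip_width: 0.0754
grasp_force: 0.0
```

Call:
{"method": "drive_tool", "body": {
  "rows": [0,0,0,0,0,0,0.58,0,0,0,0,0,0,0.55,0,0,0,0,0,0,0.52,0,0,0,0,0,0,0.49,0,0,0,0,0,0,0.49]
}}

```text
time_s: 6.38
tool_pos: [0.5077, 0.1421, 0.2799]
tool_rot: [179.9, 0.0, 128.8]
force: [0.1, 0.0, 4.2]
grip_width: 0.0654
grasp_force: 4.4
```

Call:
{"method": "drive_tool", "body": {
  "rows": [0,0,0,0,0,0,0.45,0,0,0,0,0,0,0.4,0,0,0,0,0,0,0.35,0,0,0,0,0,0,0.3,0,0,0,0,0,0,0.3],
  "grip_force": 12
}}

```text
time_s: 7.0
tool_pos: [0.5077, 0.1421, 0.2799]
tool_rot: [179.9, 0.0, 128.8]
force: [-0.2, 1.0, 6.1]
grip_width: 0.057
grasp_force: 11.4
```

Call:
{"method": "drive_tool", "body": {
  "rows": [0,0,0,0,0,0,0.25,0,0,0,0,0,0,0.25,0,0,0,0,0,0,0.25],
  "grip_force": 25
}}

```text
time_s: 7.38
tool_pos: [0.5077, 0.1421, 0.2801]
tool_rot: [179.9, 0.0, 128.8]
force: [0.6, 0.2, 6.6]
grip_width: 0.0561
grasp_force: 25.0
```

Run:
```python
from h import *
o=get_obs();print(o);print(tool(o,o["force"]),tool(o,o["wrist_torque"]))
```

```text
{'time_s': 7.375, 'qpos': array([ 25.48647174,  14.82584539, -49.10179029, 107.75508277,
        12.57025608,  62.90157716,  10.35239428]), 'joint_velocities': array([-0.01405025,  0.0939686 ,  0.03979359,  0.01382885,  0.01376942,
       -0.03949596, -0.02875957]), 'effort': array([ 2.59586340e-01, -2.92089808e+01, -4.79986086e+00, -2.46926683e+01,
        1.35059603e-01,  8.13624705e-02,  1.77177053e-02]), 'tool_pos': array([0.50774104, 0.14211342, 0.280063  ]), 'tool_rot': array([1.79930607e+02, 4.02227923e-02, 1.28789923e+02]), 'force': array([0.62394896, 0.22241084, 6.60306991]), 'wrist_torque': array([ 0.17799641, -0.08690988, -0.05007514]), 'grasp_force': 25.028611421585083, 'grip_width': 0.056083650045379276}
[-0.22216098  0.63366538 -6.60215297] [-0.17921538  0.08423196  0.05030302]
```

Both tabs are in at a width of 56 mm, with lateral force near 0. I unload the vertical force slightly and begin turning.

Call:
{"method": "drive_tool", "body": {
  "rows": [0,0,-0.0006,0,0,-0.04,0.2,0,0,0,0,0,-0.06,0.2,0,0,0,0,0,-0.1,0.2,0,0,0,0,0,-0.1,0.2,0,0,0,0,0,0,0.2]
}}

```text
time_s: 8.0
tool_pos: [0.5077, 0.1415, 0.2801]
tool_rot: [180.0, 0.0, 145.9]
force: [-0.0, -0.3, 5.4]
grip_width: 0.0562
grasp_force: 25.0
```

```bash
cat > st.py <<'E'
from h import *
o=get_obs();print(o["time_s"],o["tool_pos"].round(4),o["tool_rot"].round(2),"turned",np.radians((o["tool_rot"][2]-128.79+360)%360).round(4),"F",o["force"].round(2),"toolF",tool(o,o["force"]).round(2),"T",o["wrist_torque"].round(3),o["grasp_force"],o["grip_width"],o["qpos"].round(1))
E
python3 st.py
```

```text
8.0 [0.5077 0.1415 0.2801] [1.7999e+02 5.0000e-02 1.4590e+02] turned 0.2986 F [-0.04 -0.32  5.39] toolF [-0.15 -0.28 -5.39] T [-0.037 -0.324  0.051] 25.019873678684235 0.05622382457681319 [ 27.8  15.5 -51.8 107.7  13.7  63.2  26.7]
```

Call:
{"method": "drive_tool", "body": {
  "rows": [0,0,0,0,0,-0.1,0.2,0,0,0,0,0,-0.1,0.2,0,0,0,0,0,-0.08,0.2,0,0,0,0,0,0,0.2]
}}

```text
time_s: 8.5
tool_pos: [0.5076, 0.1417, 0.2801]
tool_rot: [180.0, 0.0, 161.9]
force: [-0.5, -0.2, 5.5]
grip_width: 0.056
grasp_force: 25.0
```

```bash
python3 st.py
```

```text
8.5 [0.5076 0.1417 0.2801] [1.800e+02 4.000e-02 1.619e+02] turned 0.578 F [-0.49 -0.23  5.47] toolF [ 0.39 -0.37 -5.47] T [-0.005 -0.322  0.028] 25.020920634269714 0.05601574540899122 [ 29.9  16.4 -54.4 107.6  14.9  63.4  41.7]
```

Call:
{"method": "drive_tool", "body": {
  "rows": [0,0,0,0,0,-0.02,0.2,0,0,0,0,0,-0.02,0.2,0,0,0,0,0,-0.02,0.2,0,0,0,0,0,0,0.2],
  "grip_force": 16
}}

```text
time_s: 9.0
tool_pos: [0.5075, 0.1417, 0.28]
tool_rot: [-180.0, 0.0, 165.5]
force: [1.5, -0.4, 5.6]
grip_width: 0.0565
grasp_force: 16.0
```

```bash
python3 st.py
```

```text
9.0 [0.5075 0.1417 0.28  ] [-1.8000e+02  3.0000e-02  1.6547e+02] turned 0.6403 F [ 1.49 -0.4   5.6 ] toolF [-1.55 -0.01 -5.6 ] T [-0.077 -0.383  0.055] 16.01253032684326 0.05649963679247466 [ 30.4  16.6 -55.  107.6  15.2  63.5  45.1]
```

Call:
{"method": "drive_tool", "body": {
  "rows": [0,0,0,0,0,-0.02,0.2,0,0,0,0,0,-0.02,0.2,0,0,0,0,0,0,0.2]
}}

```text
time_s: 9.38
tool_pos: [0.5075, 0.1418, 0.28]
tool_rot: [-180.0, 0.0, 167.8]
force: [0.7, -1.1, 6.2]
grip_width: 0.0566
grasp_force: 16.0
```

```bash
python3 st.py
```

```text
9.375 [0.5075 0.1418 0.28  ] [-1.8000e+02  2.0000e-02  1.6777e+02] turned 0.6804 F [ 0.73 -1.07  6.22] toolF [-0.94 -0.89 -6.22] T [-0.019 -0.359  0.047] 16.012838780879974 0.05656905212569686 [ 30.7  16.7 -55.5 107.6  15.3  63.5  47.2]
```

Call:
{"method": "drive_tool", "body": {
  "rows": [0,0,0,0,0,-0.02,0.2,0,0,0,0,0,-0.02,0.2,0,0,0,0,0,0,0.2]
}}

```text
time_s: 9.75
tool_pos: [0.5074, 0.1418, 0.28]
tool_rot: [-180.0, 0.0, 170.1]
force: [1.3, -0.3, 5.6]
grip_width: 0.0566
grasp_force: 16.0
```

```bash
python3 st.py
```

```text
9.75 [0.5074 0.1418 0.28  ] [-1.7999e+02  2.0000e-02  1.7007e+02] turned 0.7204 F [ 1.25 -0.31  5.61] toolF [-1.29 -0.09 -5.61] T [ 0.028 -0.331 -0.017] 16.0130175948143 0.056584494432249964 [ 31.   16.8 -55.9 107.6  15.5  63.6  49.3]
```

Call:
{"method": "drive_tool", "body": {
  "rows": [0,0,0,0,0,-0.02,0.2,0,0,0,0,0,-0.02,0.2,0,0,0,0,0,0,0.2]
}}

```text
time_s: 10.12
tool_pos: [0.5074, 0.1418, 0.28]
tool_rot: [-180.0, 0.0, 172.4]
force: [1.1, -0.5, 6.5]
grip_width: 0.0569
grasp_force: 16.0
```

```bash
python3 st.py
```

```text
10.125 [0.5074 0.1418 0.28  ] [-1.7999e+02  1.0000e-02  1.7236e+02] turned 0.7604 F [ 1.08 -0.52  6.47] toolF [-1.14 -0.38 -6.47] T [-0.046 -0.292  0.047] 16.013275980949402 0.05688623883463547 [ 31.3  17.  -56.3 107.6  15.7  63.6  51.5]
```

Call:
{"method": "drive_tool", "body": {
  "rows": [0,0,0,0,0,-0.02,0.2,0,0,0,0,0,-0.02,0.2,0,0,0,0,0,0,0.2]
}}

```text
time_s: 10.5
tool_pos: [0.5074, 0.1419, 0.28]
tool_rot: [-180.0, 0.0, 174.7]
force: [1.8, -0.3, 5.9]
grip_width: 0.0564
grasp_force: 16.0
```

```bash
python3 st.py
```

```text
10.5 [0.5074 0.1419 0.28  ] [-1.8000e+02  1.0000e-02  1.7465e+02] turned 0.8005 F [ 1.84 -0.26  5.85] toolF [-1.86 -0.09 -5.85] T [ 0.07  -0.334  0.039] 16.013263463974 0.05639087627733621 [ 31.7  17.1 -56.7 107.6  15.9  63.7  53.6]
```

Call:
{"method": "drive_tool", "body": {
  "rows": [0,0,0,0,0,-0.02,0.2,0,0,0,0,0,-0.02,0.2,0,0,0,0,0,0,0.2]
}}

```text
time_s: 10.88
tool_pos: [0.5074, 0.1419, 0.28]
tool_rot: [-180.0, 0.0, 176.9]
force: [2.1, 0.1, 5.9]
grip_width: 0.0565
grasp_force: 16.0
```

```bash
python3 st.py
```

```text
10.875 [0.5074 0.1419 0.28  ] [-180.      0.    176.95] turned 0.8405 F [2.11 0.08 5.94] toolF [-2.1   0.19 -5.94] T [ 0.013 -0.316  0.022] 16.01326882839203 0.05648282082698898 [ 32.   17.3 -57.1 107.6  16.1  63.7  55.7]
```

Call:
{"method": "drive_tool", "body": {
  "rows": [0,0,0,0,0,-0.02,0.2,0,0,0,0,0,-0.02,0.2,0,0,0,0,0,0,0.2]
}}

```text
time_s: 11.25
tool_pos: [0.5074, 0.1419, 0.28]
tool_rot: [-180.0, 0.0, 179.2]
force: [0.5, -0.1, 5.7]
grip_width: 0.0564
grasp_force: 16.0
```

```bash
python3 st.py
```

```text
11.25 [0.5074 0.1419 0.28  ] [-180.      0.    179.24] turned 0.8805 F [ 0.47 -0.07  5.75] toolF [-0.47 -0.06 -5.75] T [ 0.049 -0.304 -0.008] 16.013432443141937 0.05635581368386218 [ 32.3  17.4 -57.5 107.6  16.3  63.8  57.9]
```

Call:
{"method": "drive_tool", "body": {
  "rows": [0,0,0,0,0,-0.02,0.2,0,0,0,0,0,-0.02,0.2,0,0,0,0,0,0,0.2]
}}

```text
time_s: 11.62
tool_pos: [0.5074, 0.142, 0.28]
tool_rot: [180.0, -0.0, -178.5]
force: [0.8, 0.2, 5.2]
grip_width: 0.0567
grasp_force: 16.0
```

```bash
python3 st.py
```

```text
11.625 [0.5074 0.142  0.28  ] [ 179.99   -0.   -178.47] turned 0.9204 F [0.8  0.2  5.22] toolF [-0.8   0.18 -5.22] T [ 0.105 -0.241 -0.015] 16.013501286506653 0.056666021139482874 [ 32.6  17.6 -57.9 107.6  16.6  63.8  60. ]
```

Call:
{"method": "drive_tool", "body": {
  "rows": [0,0,0,0,0,-0.02,0.2,0,0,0,0,0,-0.02,0.2,0,0,0,0,0,0,0.2]
}}

```text
time_s: 12.0
tool_pos: [0.5074, 0.142, 0.28]
tool_rot: [180.0, -0.0, -176.2]
force: [-0.4, 0.3, 4.7]
grip_width: 0.0566
grasp_force: 16.0
```

```bash
python3 st.py
```

```text
12.0 [0.5074 0.142  0.28  ] [ 1.7997e+02 -1.0000e-02 -1.7624e+02] turned 0.9594 F [-0.39  0.35  4.67] toolF [ 0.36  0.38 -4.67] T [ 0.127 -0.245 -0.319] 16.014373004436493 0.05658450710361029 [ 33.   17.7 -58.4 107.6  16.8  63.9  62.1]
```

The torque jumped to -0.32 N m. A tiny further step should confirm the stop.

Call:
{"method": "drive_tool", "body": {
  "rows": [0,0,0,0,0,-0.006,0.2,0,0,0,0,0,0,0.2]
}}

```text
time_s: 12.25
tool_pos: [0.5073, 0.142, 0.28]
tool_rot: [180.0, -0.0, -175.9]
force: [0.8, 0.3, 5.9]
grip_width: 0.0563
grasp_force: 16.0
```

```bash
python3 st.py
```

```text
12.25 [0.5073 0.142  0.28  ] [ 1.7997e+02 -1.0000e-02 -1.7591e+02] turned 0.9651 F [0.8  0.33 5.91] toolF [-0.82  0.27 -5.91] T [ 0.147 -0.231 -0.422] 16.014682352542877 0.05632773735587525 [ 33.   17.8 -58.4 107.6  16.8  63.9  62.4]
```

The torque rose to 0.42 N m, so this is the stop. I back off a touch to unload it, then lift.

Call:
{"method": "drive_tool", "body": {
  "rows": [0,0,0,0,0,0.03,0.2,0,0,0,0,0,0,0.2,0,0,-0.003,0,0,0,0.2,0,0,-0.003,0,0,0,0.2,0,0,0,0,0,0,0.2],
  "grip_force": 25
}}

```text
time_s: 12.88
tool_pos: [0.5071, 0.1418, 0.2851]
tool_rot: [180.0, -0.0, -177.6]
force: [3.5, 0.6, -6.3]
grip_width: 0.0562
grasp_force: 25.0
```

```bash
python3 st.py
```

```text
12.875 [0.5071 0.1418 0.2851] [ 1.7996e+02 -4.0000e-02 -1.7757e+02] turned 0.9361 F [ 3.48  0.57 -6.29] toolF [-3.5   0.42  6.29] T [ 0.514 -0.981 -0.09 ] 24.955956637859344 0.05616130939479857 [ 33.1  17.2 -58.3 107.3  16.2  64.4  61.2]
```

Call:
{"method": "drive_tool", "body": {
  "rows": [0,0,0,0,0,0,0.2,0,0,0,0,0,0,0.2]
}}

```text
time_s: 13.12
tool_pos: [0.5071, 0.1418, 0.2853]
tool_rot: [180.0, -0.0, -177.6]
force: [3.9, 2.4, -9.4]
grip_width: 0.0556
grasp_force: 24.9
```

```bash
python3 st.py
python3 - <<'E'
from h import *
o,c=wrist();s=read_camera("scene")
k=lambda im,x0,x1,y0,y1,w,h:cv2.resize(im[y0:y1,x0:x1],(w,h),interpolation=2)
cv2.imwrite("pics/z4.png",np.hstack([k(c["color"],130,380,110,310,375,300),k(s["color"],190,260,205,275,300,300)]))
E
```

```text
13.125 [0.5071 0.1418 0.2853] [ 1.7999e+02 -4.0000e-02 -1.7758e+02] turned 0.9361 F [ 3.92  2.39 -9.39] toolF [-4.03  2.22  9.39] T [ 0.613 -1.04  -0.07 ] 24.936838746070862 0.05562010321093591 [ 33.1  17.2 -58.3 107.3  16.2  64.4  61.2]
```

View pics/z4.png

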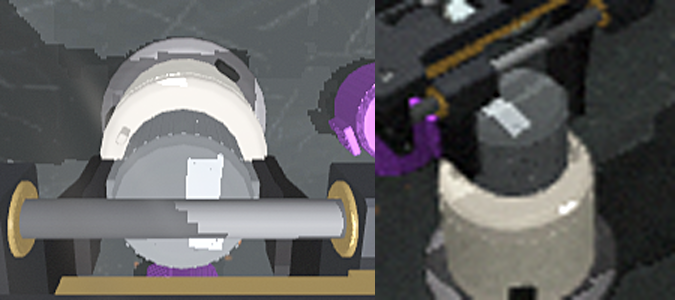

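Pulling shows -9 N and some lateral load at 5 mm of lift. The picture shows the cap upright in the fingers and still on the neck. I ease the lateral offset and check before lifting further.

Call:
{"method": "drive_tool", "body": {
  "rows": [-0.0004,0.0003,0,0,0,0,0.2,0,0,0,0,0,-0.015,0.2,0,0,0,0,0,0,0.2]
}}

```text
time_s: 13.6
tool_pos: [0.5073, 0.142, 0.2855]
tool_rot: [-180.0, -0.1, -176.7]
force: [1.2, 1.0, -9.2]
grip_width: 0.0559
grasp_force: 24.9
```

```bash
python3 st.py
```

```text
13.6 [0.5073 0.142  0.2855] [-1.7998e+02 -9.0000e-02 -1.7672e+02] turned 0.951 F [ 1.24  1.   -9.21] toolF [-1.31  0.94  9.21] T [ 0.373 -0.451 -0.298] 24.935760498046875 0.05592568583633648 [ 33.1  17.3 -58.5 107.2  16.3  64.5  61.9]
```

Call:
{"method": "drive_tool", "body": {
  "rows": [0,0,0,0,0,0.01,0.2,0,0,-0.001,0,0,0,0.2,0,0,-0.001,0,0,0,0.2,0,0,0,0,0,0,0.2]
}}

```text
time_s: 14.1
tool_pos: [0.5075, 0.1422, 0.288]
tool_rot: [-180.0, -0.1, -177.3]
force: [-1.9, 1.1, -4.3]
grip_width: 0.0558
grasp_force: 25.0
```

```bash
python3 st.py
```

```text
14.1 [0.5075 0.1422 0.288 ] [-1.7996e+02 -5.0000e-02 -1.7729e+02] turned 0.9411 F [-1.94  1.1  -4.33] toolF [1.89 1.2  4.33] T [ 0.122  0.18  -0.192] 24.96526211500168 0.055824317169790895 [ 33.1  17.1 -58.5 107.1  16.1  64.7  61.5]
```

It is coming free. I keep lifting straight up.

Call:
{"method": "drive_tool", "body": {
  "rows": [0.0002,0.0001,-0.003,0,0,0,0.2,0,0,-0.003,0,0,0,0.2,0,0,0,0,0,0,0.2]
}}

```text
time_s: 14.48
tool_pos: [0.5083, 0.1425, 0.2951]
tool_rot: [-180.0, 0.2, -177.3]
force: [-0.6, -0.2, -1.7]
grip_width: 0.0556
grasp_force: 25.0
```

```bash
python3 st.py
```

```text
14.475 [0.5083 0.1425 0.2951] [-1.8000e+02  1.6000e-01 -1.7728e+02] turned 0.9412 F [-0.63 -0.16 -1.67] toolF [ 0.64 -0.13  1.66] T [ 0.143 -0.189 -0.009] 24.990581274032593 0.055649431490301854 [ 33.5  16.6 -58.7 106.7  15.6  65.2  61.9]
```

Call:
{"method": "drive_tool", "body": {
  "rows": [0,0,-0.008,0,0,0,0.2,0,0,-0.01,0,0,0,0.2,0,0,-0.02,0,0,0,0.2,0,0,-0.03,0,0,0,0.2,0,0,-0.03,0,0,0,0.2]
}}

```text
time_s: 15.1
tool_pos: [0.5075, 0.1425, 0.3941]
tool_rot: [-180.0, 0.1, -177.3]
force: [1.4, 0.2, -0.5]
grip_width: 0.056
grasp_force: 25.0
```

Call:
{"method": "drive_tool", "body": {
  "rows": [0,0,-0.01,0,0,0,0.2,0,0,0,0,0,0,0.2]
}}

```text
time_s: 15.35
tool_pos: [0.5076, 0.1423, 0.4025]
tool_rot: [-180.0, 0.1, -177.3]
force: [0.9, -0.6, -1.3]
grip_width: 0.0562
grasp_force: 25.0
```

```bash
python3 st.py
python3 - <<'E'
from h import *
s=read_camera("scene");o=get_obs()
cv2.imwrite("pics/z5.png",cv2.resize(s["color"][140:300,150:310],None,fx=3,fy=3,interpolation=2))
print(proj(s,o["tool_pos"]-[0,0,.164]))
d=np.array([.5318,-.154,0])-o["tool_pos"];print(tool(o,[d[0],d[1],0]))
E
```

```text
15.35 [0.5076 0.1423 0.4025] [-1.7997e+02  8.0000e-02 -1.7731e+02] turned 0.9408 F [ 0.93 -0.63 -1.29] toolF [-0.9  -0.67  1.29] T [ 0.105 -0.095  0.009] 24.99028980731964 0.056201526950135215 [ 37.9   9.6 -61.4  99.1   8.7  76.4  67.5]
(np.float64(218.4747973638039), np.float64(188.5247253862817))
[-1.04957296e-02 -2.96921752e-01  1.47593037e-04]
```

View pics/z5.png

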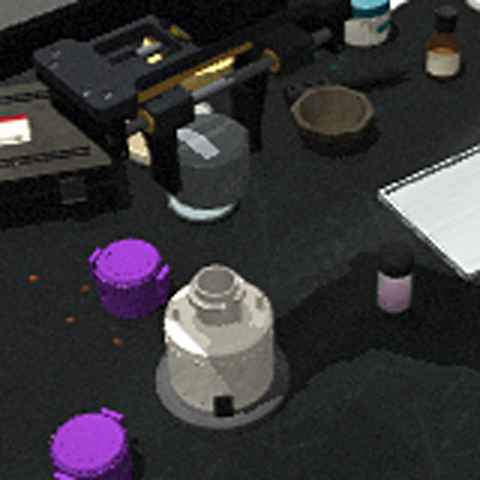

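The cap is held upright and the neck is bare. I carry it to the tray.

Call:
{"method": "drive_tool", "body": {
  "rows": [-0.001,-0.03,0,0,0,0,0.2,-0.0018,-0.05,0,0,0,0,0.2,-0.0018,-0.05,0,0,0,0,0.2,-0.0018,-0.05,0,0,0,0,0.2,-0.0018,-0.05,0,0,0,0,0.2]
}}

```text
time_s: 16.02
tool_pos: [0.5261, -0.0888, 0.4005]
tool_rot: [180.0, -0.1, -177.3]
force: [1.2, 0.1, -0.5]
grip_width: 0.0561
grasp_force: 25.0
```

Call:
{"method": "drive_tool", "body": {
  "rows": [-0.0014,-0.04,0,0,0,0,0.2,-0.0009,-0.027,0,0,0,0,0.2,0,0,0.03,0,0,0,0.2,0,0,0.045,0,0,0,0.2,0,0,0.045,0,0,0,0.2]
}}

```text
time_s: 16.65
tool_pos: [0.5319, -0.1533, 0.2801]
tool_rot: [180.0, -0.0, -177.2]
force: [-0.4, 0.1, -1.3]
grip_width: 0.0562
grasp_force: 25.0
```

Call:
{"method": "drive_tool", "body": {
  "rows": [0,0,0.03,0,0,0,0.2,0,0,0.02,0,0,0,0.2,0,0,0.01,0,0,0,0.2,0,0,0,0,0,0,0.2,0,0,0,0,0,0,0.2]
}}

```text
time_s: 17.27
tool_pos: [0.5327, -0.1539, 0.223]
tool_rot: [-179.9, 0.1, -177.3]
force: [0.7, 0.6, -0.9]
grip_width: 0.0559
grasp_force: 25.0
```

```bash
python3 st.py
python3 - <<'E'
from h import *
s=read_camera("scene");t=read_camera("top");o=get_obs();p=o["tool_pos"]
k=lambda im,x0,x1,y0,y1,w,h:cv2.resize(im[y0:y1,x0:x1],(w,h),interpolation=2)
cv2.imwrite("pics/z6.png",np.hstack([k(s["color"],260,370,140,240,440,400),k(t["color"],250,350,180,280,350,400)]))
for e in(.199,.201,.205): print(proj(s,p-[0,0,e]))
E
```

```text
17.275 [ 0.5327 -0.1539  0.223 ] [-1.7995e+02  1.1000e-01 -1.7729e+02] turned 0.9411 F [ 0.67  0.59 -0.92] toolF [-0.69  0.56  0.92] T [ 0.095 -0.126 -0.034] 24.990542829036713 0.055881887574975246 [ 53.   22.8 -46.4 106.8  19.3  58.4  91.3]
(np.float64(309.59200730249466), np.float64(203.61049412433476))
(np.float64(309.5281274302047), np.float64(204.17846367759842))
(np.float64(309.40081026606435), np.float64(205.31046770714966))
```

View pics/z6.png

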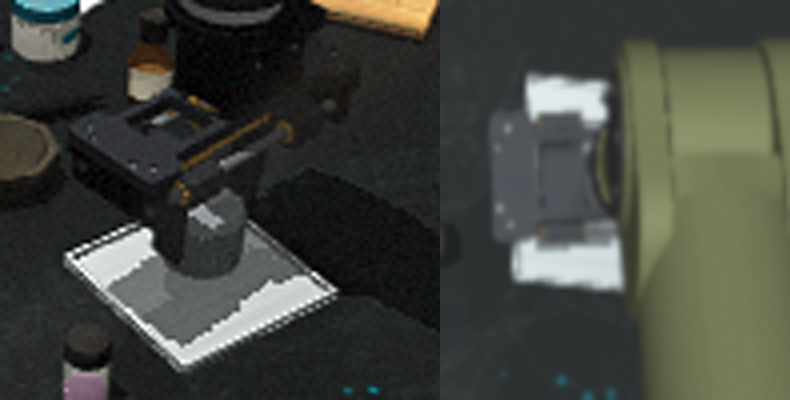

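The cap hangs over the middle of the tray. I lower it slowly, feeling for contact.

Call:
{"method": "drive_tool", "body": {
  "rows": [0,0,0.006,0,0,0,0.2,0,0,0.005,0,0,0,0.2,0,0,0.003,0,0,0,0.2,0,0,0,0,0,0,0.2]
}}

```text
time_s: 17.88
tool_pos: [0.5319, -0.1539, 0.2074]
tool_rot: [180.0, -0.0, -177.3]
force: [0.4, 0.6, -1.1]
grip_width: 0.0556
grasp_force: 25.0
```

Call:
{"method": "drive_tool", "body": {
  "rows": [0,0,0.001,0,0,0,0.2,0,0,0.001,0,0,0,0.2,0,0,0,0,0,0,0.2]
}}

```text
time_s: 18.25
tool_pos: [0.532, -0.1539, 0.2058]
tool_rot: [-180.0, -0.0, -177.3]
force: [0.3, -0.2, -0.9]
grip_width: 0.0563
grasp_force: 25.0
```

Call:
{"method": "drive_tool", "body": {
  "rows": [0,0,0.0005,0,0,0,0.2,0,0,0.0005,0,0,0,0.2,0,0,0,0,0,0,0.2]
}}

```text
time_s: 18.62
tool_pos: [0.532, -0.1539, 0.2048]
tool_rot: [-180.0, -0.0, -177.3]
force: [0.3, -0.4, -1.7]
grip_width: 0.0559
grasp_force: 25.0
```

Call:
{"method": "drive_tool", "body": {
  "rows": [0,0,0.0005,0,0,0,0.2,0,0,0.0005,0,0,0,0.2,0,0,0,0,0,0,0.2]
}}

```text
time_s: 19.0
tool_pos: [0.532, -0.1539, 0.2038]
tool_rot: [-180.0, -0.0, -177.3]
force: [0.2, -0.5, -1.3]
grip_width: 0.0558
grasp_force: 25.0
```

Call:
{"method": "drive_tool", "body": {
  "rows": [0,0,0.0005,0,0,0,0.2,0,0,0.0005,0,0,0,0.2,0,0,0,0,0,0,0.2]
}}

```text
time_s: 19.38
tool_pos: [0.532, -0.154, 0.2028]
tool_rot: [-180.0, -0.0, -177.3]
force: [-0.9, 0.6, -1.5]
grip_width: 0.0562
grasp_force: 25.0
```

Call:
{"method": "drive_tool", "body": {
  "rows": [0,0,0.0005,0,0,0,0.2,0,0,0.0005,0,0,0,0.2,0,0,0,0,0,0,0.2]
}}

```text
time_s: 19.75
tool_pos: [0.5321, -0.1539, 0.2022]
tool_rot: [-180.0, -0.0, -177.3]
force: [-1.5, 0.7, 3.9]
grip_width: 0.056
grasp_force: 25.0
```

It has touched down at about 4 N. I release gently and symmetrically.

Call:
{"method": "drive_tool", "body": {
  "rows": [0,0,-0.0002,0,0,0,0.3,0,0,0,0,0,0,0.4,0,0,0,0,0,0,0.5,0,0,0,0,0,0,0.6,0,0,0,0,0,0,0.8],
  "grip_force": 8
}}

```text
time_s: 20.38
tool_pos: [0.532, -0.154, 0.202]
tool_rot: [-180.0, -0.0, -177.3]
force: [0.6, 0.4, 0.5]
grip_width: 0.0734
grasp_force: 0.0
```

Call:
{"method": "drive_tool", "body": {
  "rows": [0,0,0,0,0,0,1,0,0,0,0,0,0,1,0,0,0,0,0,0,1]
}}

```text
time_s: 20.75
tool_pos: [0.532, -0.1539, 0.2021]
tool_rot: [-180.0, -0.0, -177.3]
force: [0.5, 0.3, -0.5]
grip_width: 0.0865
grasp_force: 0.0
```

Call:
{"method": "drive_tool", "body": {
  "rows": [0,0,-0.01,0,0,0,1,0,0,-0.03,0,0,0,1,0,0,-0.05,0,0,0,1,0,0,-0.05,0,0,0,1,0,0,-0.05,0,0,0,1]
}}

```text
time_s: 21.38
tool_pos: [0.5319, -0.1536, 0.3945]
tool_rot: [-180.0, 0.0, -177.3]
force: [0.0, 0.3, -0.3]
grip_width: 0.0868
grasp_force: 0.0
```

Call:
{"method": "drive_tool", "body": {
  "rows": [0,0,0,0,0,0,1,0,0,0,0,0,0,1]
}}

```text
time_s: 21.62
tool_pos: [0.5318, -0.1538, 0.3921]
tool_rot: [-180.0, -0.0, -177.3]
force: [-0.0, 0.0, -0.8]
grip_width: 0.0873
grasp_force: 0.0
```

```bash
python3 st.py
python3 - <<'E'
from h import *
o,c=wrist();s=read_camera("scene")
k=lambda im,x0,x1,y0,y1,w,h:cv2.resize(im[y0:y1,x0:x1],(w,h),interpolation=2)
cv2.imwrite("pics/z7.png",np.hstack([k(c["color"],130,380,60,260,400,320),k(s["color"],170,370,140,300,400,320)]))
E
```

```text
21.625 [ 0.5318 -0.1538  0.3921] [-1.7996e+02 -1.0000e-02 -1.7729e+02] turned 0.941 F [-0.04  0.01 -0.8 ] toolF [0.04 0.01 0.8 ] T [ 0.117 -0.176 -0.033] 0.0 0.08732490361399659 [ 58.3  12.2 -50.7  96.7   9.8  75.7  98.5]
```

View pics/z7.png

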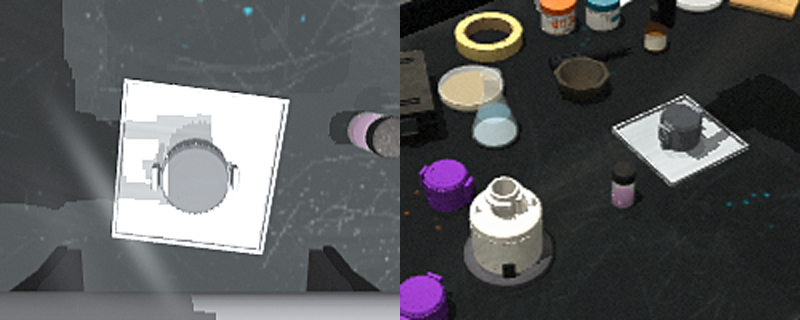

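The cap stands upright at the middle of the tray (left crop about (197,175), tray centre about (200,167), the difference being parallax). The jar's neck is bare and the bystanders are undisturbed.

```bash
python3 -c "from cell import *; print(sign_off())"
```

```text
the job is handed in; nothing more can be done
None
```

The cap was turned to its end stop (about 0.94 rad, peak torque read about 0.42 N m), lifted off and set upright in the middle of the tray; the job was handed in at about 22 s, and the nearby bystanders looked undisturbed in the last pictures.

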